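# Nest the red aisle cone over the yellow one

## Robot

A 7-joint arm with a two-finger parallel gripper is mounted at the origin on the work surface. World frame = base frame: x ahead of the robot, y to its left, z up, the work surface at z = 0. Lengths are in m, angles in rad, forces in N, time in s.
With the tool pointing down it reaches from about 0.425 to 0.925 m from the base axis. Payload 6.8 kg.
Tool frame: the origin (TCP) lies between the finger pads; the fingertips stand finger_overhang ahead of it and the grasp point (between the pads) lies 6 mm ahead of it (finger_overhang is the distance from the TCP to the fingertips, in m); z points along the fingers, y is the line along which they close (so a half turn about z gives the same grasp; the last joint's range is limited). The gripper opens to 85 mm and grips with 20 to 120 N. Pads are 22 mm wide; open, the fingers measure 114 mm over their backs; the gripper's body (76 mm by 85 mm) begins 54 mm behind the grasp point. The pads swing forward as they close: fully open they stand 13 mm farther back than shut.
Start: joints at [1.196, 0.477, 0.022, 1.555, -0.011, 1.109, -0.083], TCP at [0.178, -0.651, 0.256] pointing down, gripper open.
Joint ranges: [-2.96, 2.96], [-0.34, 2.1], [-1.41, 1.46], [0.24, 2.44], [-1.37, 4.51], [0.17, 1.92], [-2.96, 2.96]. Speed limits (rad/s): [2.39, 2.39, 3.14, 3.14, 3.14, 3.14, 3.14].

## Interface

Orientations are given as a unit quaternion [w, x, y, z].
In Python, from station import * gives the robot as it stands.
- The arm moves only by the tool drive_tool, never from a script. Its argument "increments" is a list of rows, each an object of numbers: "claw": the finger opening in m, from 0 to 0.0854; "dx", "dy", "dz": the shift along the tool's x, y, z in m; "wx", "wy", "wz": the turn, a rotation vector about the tool's x, y, z in degrees. A call has 1 to 20 rows; each row shifts and turns the commanded pose from where the row before left it, along the tool's axes as they then stand; what a row does not reach is not made up. A row lasts 1/8 s, in which the tool goes at most 62.5 mm and 10.7 degrees, less where a joint would pass 70% of its speed; a pose out of reach is approached as far as the arm can. A call with a gripper value outside its range is refused whole. The fingers move at their own pace and stop on an object; "newtons" is the grip in N (left out, the last holds). Time passes only in rows, so rows that do not move let the fingers close. It gives the time, the measured TCP pose, the force, the opening and the grip force at its end, in the units of the state.
- get_obs(): the state, without advancing time (a new reading comes with each control period).
- read_camera(name): name is "scene" or "top" or "wrist"; returns (picture, depth): 400x640x3 uint8, red, green, blue; 400x640 float32, m along the optical axis (not along the pixel's ray), 0 where there is no reading.
- calibration(name): a dict with "intrinsics" (3x3 intrinsics, pixels), "R" (3x3) and "t" (3): a world point X has camera coordinates R X + t; the wrist camera has in their place "mount" (4x4, takes a point from camera to tool coordinates, whose origin is the TCP and whose axes are the flange's). Camera axes: x right, y down, z forward; pixel columns grow to the right and rows downward; lengths in m; the calibration is good to about 2 mm. The wrist camera is an equidistant fisheye: a pixel r from the principal point sees the ray r / f radians off the axis. A picture is of the moment at which its call begins: read the wrist's pose just before it. calibration takes no time and is no camera call.
- hand_in(): hands the job in; it is judged then, once.
The state is a dict: "t": time; "q": joint angles; "joint_vel": joint speeds; "joint_torque": joint torques, N m; "eef_pos": TCP position; "tool_rot": TCP orientation; "contact_force": force on the tool from outside, world axes, zero at the start; "torque": the same for the moment, N m; "gripper_width": opening from 0.0 (shut) to 1.0 (fully open); "grasp_force": force on a finger pad.
Only numpy, scipy, OpenCV 4.12 (cv2) and the standard library are available. Lean on these libraries where they do the work, as an engineer would, in place of code of your own. Each camera call takes 0.05 s, during which the arm holds its last target. There are 200 camera calls.

## Task

Put the red marker cone away: lower it upright over the yellow cone that stands on the round black pad, keep hold of it until it is just about resting on that cone, then let go and leave it nested. Do not press it down, or the two jam tight, and do not push the yellow cone off its place on the pad. Leave the blue cone and the other yellow cone, which stands on the bare counter, where they are.

Things in the scene. Friction and masses are not known exactly. Their poses are not given: they have to be found in the camera images.
- red_cone_mid (a point): Red hollow marker cone, white band: 140 high, square foot 100 x 100 x 8; outer radius falls evenly from 38 above the foot to 18 at the closed flat top (44 across 28 below the top: grip there). Opening below 62 wide. About 160 g. Point: on the axis, half-way up (70 above underside); z is the axis, up. Just resting nested, it stands 41 higher than the yellow cone under it. All mm.
- yellow_cone_mid (a point): Yellow cone, same outer size and shape, loose, on the fixed round black pad (144 mm across, 12 mm high). The red cone goes over it. Point: on its axis, half-way up, 70 mm above its underside (82 mm above the counter); z is its axis, up.
- spare_cone_mid (a point): The other yellow cone, same size and look, standing on the bare counter: leave it alone. This point is on its axis, 70 mm above its underside.
- blue_cone_mid (a point): Blue cone of the same size, standing on the bare counter: leave it alone. This point is on its axis, 70 mm above its underside.
Mind the look-alikes: they are no part of the job. Leave any pink look-alike of the part that bears red_cone_mid alone. What is shaped like the part that bears yellow_cone_mid but green is not meant.

How it is judged:
On the way:
1. the red cone, still held in the fingers, is lowered over the yellow cone to within 20 mm of resting on it (z of red_cone_mid in the frame of yellow_cone_mid below 0.061 m and horizontal distance between red_cone_mid and yellow_cone_mid below 0.015 m and contact force between the fingers and red_cone above 0.5 N), for 0.05 s.
At the end, for the whole second after the job is handed in: Red cone rests released over the yellow one, 30 to 52 mm higher than it, within 12 mm of its axis and 10 degrees of upright; the yellow below is upright within 5.7 degrees and within 30 mm of its start; blue and other yellow cones within 30 mm of their starts (z of red_cone_mid in the frame of yellow_cone_mid between 0.03 and 0.052 m and horizontal distance between red_cone_mid and yellow_cone_mid below 0.012 m and angle between red_cone_mid's own z axis and vertical below 0.18 rad and angle between yellow_cone_mid's own z axis and vertical below 0.1 rad and distance of each of yellow_cone_mid, blue_cone_mid, spare_cone_mid from where it was at the start of the episode below 0.03 m and linear speed of red_cone below 0.03 m/s); the robot touches nothing.
It fails at once if the red cone is jammed onto the yellow one: over 90 N of squeeze between them (pressing down with some 40 N) (contact force between red_cone and yellow_cone above 90 N).
It fails at once if the blue cone is moved by more than 30 mm (distance of blue_cone_mid from where it was at the start of the episode above 0.03 m).
It fails at once if the other yellow cone is moved by more than 30 mm (distance of spare_cone_mid from where it was at the start of the episode above 0.03 m).
It also fails if it takes over 40 s, if anything falls off the work surface, if the arm or the gripper's body presses on something with over 40 N, if the wrist force passes 120 N, or if a joint passes its speed limit or range.

## Working session

There is one attempt and no reset: what is moved stays moved. The work goes in short steps, Python scripts to look and compute and a tool call to move; the robot and the scene stay as the last step left them, time stands still between calls to the robot, and variables do not carry over. Pictures are saved under pics/ and viewed, at most 10 in all, crops included, and the job is handed in when it is done.

Besides the shell and the picture viewer there is one more tool, called after "Request:" as name([rows], argument=value, ...), one row to a line, values as JSON. drive_tool: Moves the arm, as the interface text tells. Its arguments: {"type":"object","properties":{"increments":{"type":"array","items":{"type":"object","properties":{"claw":{"type":"number"},"dx":{"type":"number"},"dy":{"type":"number"},"dz":{"type":"number"},"wx":{"type":"number"},"wy":{"type":"number"},"wz":{"type":"number"}}}},"newtons":{"type":"number"}},"required":["increments"]}

```bash
mkdir -p pics; python3 - <<'E'
from station import *
import cv2,numpy as np
o=get_obs();print({k:np.round(o[k],4).tolist() for k in o})
ims=[]
for n in("scene","top"):
    p,d=read_camera(n);np.savez(f"{n}.npz",p=p,d=d,**{k:np.array(v) for k,v in calibration(n).items()})
    cv2.imwrite(f"pics/{n}1.png",p[:,:,::-1])
try: print(finger_overhang)
except Exception as e: print(e)
E
```

```text
{'t': 0.0, 'q': [1.1959, 0.4778, 0.0223, 1.5565, -0.0115, 1.1093, -0.0831], 'joint_vel': [-0.0002, -0.0004, 0.0, 0.0007, -0.0011, -0.0001, 0.0003], 'joint_torque': [-0.0009, -59.6444, 1.6076, -28.1192, 0.0124, 0.0094, -0.0], 'eef_pos': [0.1778, -0.6506, 0.2553], 'tool_rot': [-0.0009, 0.9911, 0.133, -0.0002], 'contact_force': [0.6711, 0.0001, -0.1822], 'torque': [0.0448, -0.0385, 0.0859], 'grasp_force': 0.0, 'gripper_width': 0.9981}
0.025
```

View pics/scene1.png

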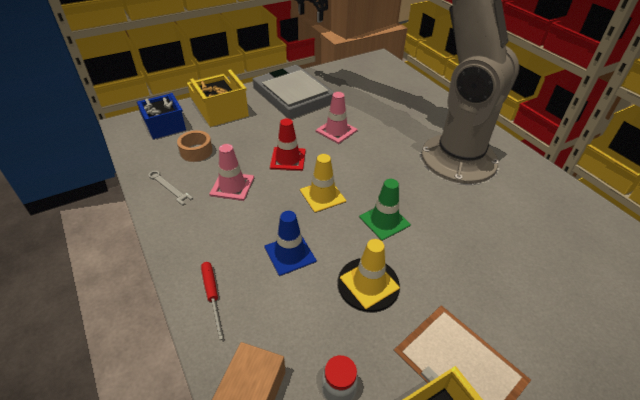

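View pics/top1.png

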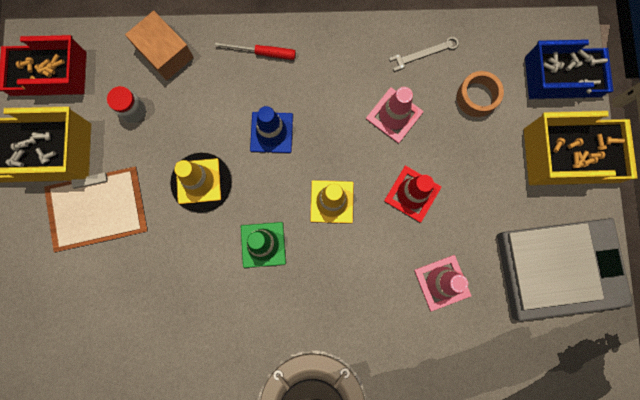

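```bash
cat > m.py <<'E'
import numpy as np,cv2
from scipy.optimize import least_squares
def world(n):
    z=np.load(f"{n}.npz");K,R,t,d,p=(z[k] for k in("intrinsics","R","t","d","p"))
    v,u=np.indices(d.shape);c=np.dstack([(u-K[0,2])/K[0,0]*d,(v-K[1,2])/K[1,1]*d,d])
    return (c-t.ravel())@R,p,d   # R^T(c-t)
H={"red":[(0,6),(174,180)],"yel":[(20,32)],"blue":[(108,125)]}
def fit(n,col,guess,base=0,rad=.07):
    W,p,d=world(n);h=cv2.cvtColor(p,cv2.COLOR_RGB2HSV)
    m=np.zeros(d.shape,bool)
    for a,b in H[col]: m|=(h[...,0]>=a)&(h[...,0]<=b)
    m&=(h[...,1]>150)&(d>0)&(np.hypot(W[...,0]-guess[0],W[...,1]-guess[1])<rad)
    P=W[m];z=P[:,2]-base
    side=P[(z>.02)&(z<.13)];top=P[z>.133]
    f=lambda x:np.hypot(side[:,0]-x[0],side[:,1]-x[1])-(.038-.020*(side[:,2]-base-.008)/.132)
    s=least_squares(f,guess,loss="soft_l1",f_scale=.002)
    return s.x,len(side),np.sqrt(np.mean(s.fun**2)) if len(side) else 0,(top.mean(0) if len(top) else None),len(top)
E
python3 - <<'E'
from m import *
W,p,d=world("top")
for c,(u,v),b in [("red",(424,185),0),("yel",(184,170),.012),("yel",(333,190),0),("blue",(266,115),0)]:
    g=W[v,u];print(c,g.round(4))
    for n in("top","scene"): print("  ",n,fit(n,c,g[:2],b))
    # foot edge orientation
    h=cv2.cvtColor(p,cv2.COLOR_RGB2HSV)
    m=np.zeros(d.shape,bool)
    for a,bb in H[c]: m|=(h[...,0]>=a)&(h[...,0]<=bb)
    m&=(h[...,1]>120)&(abs(W[...,2]-b-.008)<.006)&(np.hypot(W[...,0]-g[0],W[...,1]-g[1])<.09)
    print("  foot",np.round(cv2.minAreaRect((W[m][:,:2]*1000).astype(np.float32)),1) if 0 else cv2.minAreaRect((W[m][:,:2]*1000).astype(np.float32)))
from station import *
o=get_obs();from scipy.spatial.transform import Rotation as Ro
print(Ro.from_quat(o["tool_rot"],scalar_first=True).as_matrix().round(3))
E
```

```text
red [ 0.4704 -0.2475  0.1396]
   top (array([ 0.4749252 , -0.24992552]), 447, np.float64(0.0006822990699006215), array([ 0.47378349, -0.24851746,  0.13980271]), 255)
   scene (array([ 0.47508463, -0.25079563]), 489, np.float64(0.0017357317917687895), array([ 0.47702286, -0.24558465,  0.14056346]), 108)
  foot ((478.6452941894531, -251.54190063476562), (101.11629486083984, 110.3180923461914), 57.3649787902832)
yel [0.5138 0.2531 0.1507]
   top (array([0.51727229, 0.25531913]), 419, np.float64(0.0007456837526485694), array([0.5161154 , 0.25428996, 0.15137189]), 245)
   scene (array([0.51664907, 0.25405191]), 790, np.float64(0.000994435484480703), array([0.5192769 , 0.25721536, 0.15242286]), 227)
  foot ((512.8377075195312, 251.73947143554688), (124.84223937988281, 114.40111541748047), 88.0689926147461)
yel [ 0.4647 -0.056   0.1411]
   top (array([ 0.46173432, -0.05785635]), 280, np.float64(0.0005093336174921872), array([ 0.4604738 , -0.05736631,  0.1390419 ]), 247)
   scene (array([ 0.46139256, -0.05882433]), 562, np.float64(0.0014500335307824027), array([ 0.46397205, -0.05403575,  0.14016197]), 129)
  foot ((462.3341064453125, -57.589637756347656), (100.05654907226562, 102.13204956054688), 85.41464233398438)
blue [0.6317 0.0821 0.1413]
   top (array([0.63531335, 0.08275745]), 422, np.float64(0.0008274509653557652), array([0.63305553, 0.08250302, 0.1392299 ]), 227)
   scene (array([0.63472623, 0.08168397]), 658, np.float64(0.001151450697953772), array([0.63644398, 0.08633655, 0.14025732]), 183)
  foot ((634.95751953125, 83.17498779296875), (98.57493591308594, 99.61679077148438), 86.27693176269531)
[[ 0.965  0.264 -0.001]
 [ 0.264 -0.965  0.002]
 [-0.    -0.002 -1.   ]]
```

Request:
drive_tool([
  {"dx":0.0392,"dy":-0.0308},
  {"dx":0.0392,"dy":-0.0308},
  {"dx":0.0392,"dy":-0.0308},
  {"dx":0.0392,"dy":-0.0308},
  {"dx":0.0392,"dy":-0.0308},
  {"dx":0.0392,"dy":-0.0308},
  {"dx":0.0392,"dy":-0.0308},
  {"dx":0.0392,"dy":-0.0308},
  {"dx":0.0392,"dy":-0.0308},
  {"dx":0.0392,"dy":-0.0308},
  {},
  {},
])

```text
schema error: expected keys claw, dx, dy, dz, wx, wy, wz
```

Request:
drive_tool([
  {"dx":0.0392,"dy":-0.0308,"dz":0,"wx":0,"wy":0,"wz":0,"claw":0.085},
  {"dx":0.0392,"dy":-0.0308,"dz":0,"wx":0,"wy":0,"wz":0,"claw":0.085},
  {"dx":0.0392,"dy":-0.0308,"dz":0,"wx":0,"wy":0,"wz":0,"claw":0.085},
  {"dx":0.0392,"dy":-0.0308,"dz":0,"wx":0,"wy":0,"wz":0,"claw":0.085},
  {"dx":0.0392,"dy":-0.0308,"dz":0,"wx":0,"wy":0,"wz":0,"claw":0.085},
  {"dx":0.0392,"dy":-0.0308,"dz":0,"wx":0,"wy":0,"wz":0,"claw":0.085},
  {"dx":0.0392,"dy":-0.0308,"dz":0,"wx":0,"wy":0,"wz":0,"claw":0.085},
  {"dx":0.0392,"dy":-0.0308,"dz":0,"wx":0,"wy":0,"wz":0,"claw":0.085},
  {"dx":0.0392,"dy":-0.0308,"dz":0,"wx":0,"wy":0,"wz":0,"claw":0.085},
  {"dx":0.0392,"dy":-0.0308,"dz":0,"wx":0,"wy":0,"wz":0,"claw":0.085},
  {"dx":0,"dy":0,"dz":0,"wx":0,"wy":0,"wz":0,"claw":0.085},
  {"dx":0,"dy":0,"dz":0,"wx":0,"wy":0,"wz":0,"claw":0.085},
], newtons=40)

```text
t: 1.6
eef_pos: [0.4743, -0.2512, 0.256]
tool_rot: [0.0, 0.991, 0.133, -0.001]
contact_force: [-0.3, 0.4, 0.7]
gripper_width: 0.996
grasp_force: 0.0
```

Request:
drive_tool([
  {"dx":0.0008,"dy":-0.001,"dz":0.03,"wx":0,"wy":0,"wz":0,"claw":0.085},
  {"dx":0,"dy":0,"dz":0.04,"wx":0,"wy":0,"wz":0,"claw":0.085},
  {"dx":0,"dy":0,"dz":0.03,"wx":0,"wy":0,"wz":0,"claw":0.085},
  {"dx":0,"dy":0,"dz":0.02,"wx":0,"wy":0,"wz":0,"claw":0.085},
  {"dx":0,"dy":0,"dz":0.018,"wx":0,"wy":0,"wz":0,"claw":0.085},
  {"dx":0,"dy":0,"dz":0,"wx":0,"wy":0,"wz":0,"claw":0.085},
  {"dx":0,"dy":0,"dz":0,"wx":0,"wy":0,"wz":0,"claw":0.085},
])

```text
t: 2.48
eef_pos: [0.4757, -0.2501, 0.1189]
tool_rot: [0.0, 0.991, 0.133, 0.0]
contact_force: [-0.7, 0.2, 0.3]
gripper_width: 0.998
grasp_force: 0.0
```

Request:
drive_tool([
  {"dx":0,"dy":0,"dz":0,"wx":0,"wy":0,"wz":0,"claw":0.03},
  {"dx":0,"dy":0,"dz":0,"wx":0,"wy":0,"wz":0,"claw":0.03},
  {"dx":0,"dy":0,"dz":0,"wx":0,"wy":0,"wz":0,"claw":0.03},
  {"dx":0,"dy":0,"dz":0,"wx":0,"wy":0,"wz":0,"claw":0.03},
  {"dx":0,"dy":0,"dz":0,"wx":0,"wy":0,"wz":0,"claw":0.03},
  {"dx":0,"dy":0,"dz":0,"wx":0,"wy":0,"wz":0,"claw":0.03},
  {"dx":0,"dy":0,"dz":0,"wx":0,"wy":0,"wz":0,"claw":0.03},
  {"dx":0,"dy":0,"dz":0,"wx":0,"wy":0,"wz":0,"claw":0.03},
])

```text
t: 3.48
eef_pos: [0.476, -0.25, 0.1194]
tool_rot: [0.001, 0.991, 0.133, 0.001]
contact_force: [-1.4, 0.5, 6.0]
gripper_width: 0.532
grasp_force: 40.0
```

Request:
drive_tool([
  {"dx":0,"dy":0,"dz":-0.01,"wx":0,"wy":0,"wz":0,"claw":0.03},
  {"dx":0,"dy":0,"dz":-0.02,"wx":0,"wy":0,"wz":0,"claw":0.03},
  {"dx":0,"dy":0,"dz":-0.03,"wx":0,"wy":0,"wz":0,"claw":0.03},
  {"dx":0,"dy":0,"dz":-0.04,"wx":0,"wy":0,"wz":0,"claw":0.03},
  {"dx":0,"dy":0,"dz":-0.04,"wx":0,"wy":0,"wz":0,"claw":0.03},
  {"dx":0,"dy":0,"dz":-0.04,"wx":0,"wy":0,"wz":0,"claw":0.03},
  {"dx":0,"dy":0,"dz":-0.03,"wx":0,"wy":0,"wz":0,"claw":0.03},
  {"dx":0,"dy":0,"dz":-0.02,"wx":0,"wy":0,"wz":0,"claw":0.03},
  {"dx":0,"dy":0,"dz":0,"wx":0,"wy":0,"wz":0,"claw":0.03},
])

```text
t: 4.6
eef_pos: [0.4759, -0.2495, 0.35]
tool_rot: [0.001, 0.991, 0.133, 0.001]
contact_force: [-1.1, -0.1, -2.6]
gripper_width: 0.532
grasp_force: 40.8
```

```bash
python3 - <<'E'
from station import *
import cv2
o=get_obs();print(o["eef_pos"],o["tool_rot"],o["gripper_width"])
p,d=read_camera("scene");cv2.imwrite("pics/scene2.png",p[:,:,::-1])
E
```

```text
[ 0.4758708  -0.2495454   0.34995066] [8.12150056e-04 9.91109005e-01 1.33043258e-01 1.33147455e-03] 0.5321712146860007
```

View pics/scene2.png

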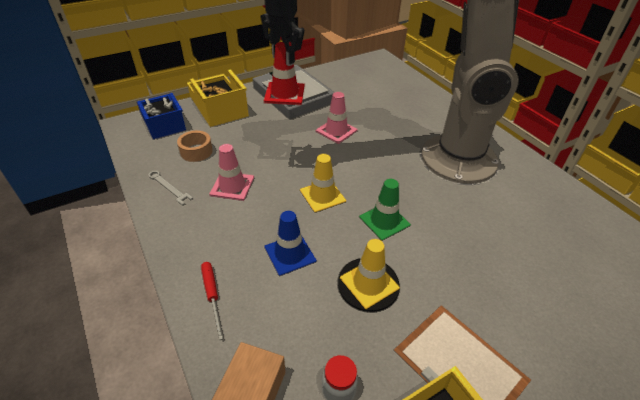

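Request:
drive_tool([
  {"dx":0.0072,"dy":-0.0198,"dz":0,"wx":0,"wy":0,"wz":0,"claw":0.03},
  {"dx":0.0144,"dy":-0.0397,"dz":0,"wx":0,"wy":0,"wz":0,"claw":0.03},
  {"dx":0.0144,"dy":-0.0397,"dz":0,"wx":0,"wy":0,"wz":0,"claw":0.03},
  {"dx":0.0144,"dy":-0.0397,"dz":0,"wx":0,"wy":0,"wz":0,"claw":0.03},
  {"dx":0.0144,"dy":-0.0397,"dz":0,"wx":0,"wy":0,"wz":0,"claw":0.03},
  {"dx":0.0144,"dy":-0.0397,"dz":0,"wx":0,"wy":0,"wz":0,"claw":0.03},
  {"dx":0.0144,"dy":-0.0397,"dz":0,"wx":0,"wy":0,"wz":0,"claw":0.03},
  {"dx":0.0144,"dy":-0.0397,"dz":0,"wx":0,"wy":0,"wz":0,"claw":0.03},
  {"dx":0.0144,"dy":-0.0397,"dz":0,"wx":0,"wy":0,"wz":0,"claw":0.03},
  {"dx":0.0144,"dy":-0.0397,"dz":0,"wx":0,"wy":0,"wz":0,"claw":0.03},
  {"dx":0.0144,"dy":-0.0397,"dz":0,"wx":0,"wy":0,"wz":0,"claw":0.03},
  {"dx":0.0144,"dy":-0.0397,"dz":0,"wx":0,"wy":0,"wz":0,"claw":0.03},
  {"dx":0.0072,"dy":-0.0198,"dz":0,"wx":0,"wy":0,"wz":0,"claw":0.03},
  {"dx":0,"dy":0,"dz":0,"wx":0,"wy":0,"wz":0,"claw":0.03},
  {"dx":0,"dy":0,"dz":0,"wx":0,"wy":0,"wz":0,"claw":0.03},
])

```text
t: 6.52
eef_pos: [0.5164, 0.2541, 0.3472]
tool_rot: [0.001, 0.991, 0.133, -0.001]
contact_force: [0.4, 0.1, -1.7]
gripper_width: 0.534
grasp_force: 41.0
```

```bash
python3 - <<'E'
from station import *
import cv2,numpy as np
o=get_obs();g=np.array(o["eef_pos"]);print(g,o["tool_rot"],o["contact_force"])
p,d=read_camera("scene");np.savez("scene.npz",p=p,d=d,**{k:np.array(v) for k,v in calibration("scene").items()})
cv2.imwrite("pics/scene3.png",p[:,:,::-1])
from m import *
b=g[2]-.1194
print("red axis held",fit("scene","red",g[:2],b,.06)[:3])
print("yel",fit("scene","yel",[.517,.2548],.012)[:3])
# tilt of held cone: free fit of axis
W,p,d=world("scene");h=cv2.cvtColor(p,cv2.COLOR_RGB2HSV)
m=((h[...,0]<=6)|(h[...,0]>=174))&(h[...,1]>150)&(d>0)&(np.hypot(W[...,0]-g[0],W[...,1]-g[1])<.06)
P=W[m];z=P[:,2]-b;S=P[(z>.015)&(z<.1)];zz=S[:,2]-b
f=lambda x:np.hypot(S[:,0]-x[0]-x[2]*(zz-.07),S[:,1]-x[1]-x[3]*(zz-.07))-(.038-.020*(zz-x[4]-.008)/.132)
s=least_squares(f,[*g[:2],0,0,0],loss="soft_l1",f_scale=.002);print(len(S),s.x.round(4),P[:,2].min()-b)
E
```

```text
[0.51637479 0.25406752 0.34718394] [ 7.26323978e-04  9.91179641e-01  1.32520030e-01 -9.12541625e-04] [ 0.38675415  0.11474869 -1.68315152]
red axis held (array([0.51558355, 0.25336802]), 1146, np.float64(0.0009547947713912124))
yel (array([0.51672988, 0.25403768]), 788, np.float64(0.000982840009590738))
921 [ 0.5155  0.2533  0.0036 -0.      0.0006] 0.0025859259201729545
```

View pics/scene3.png

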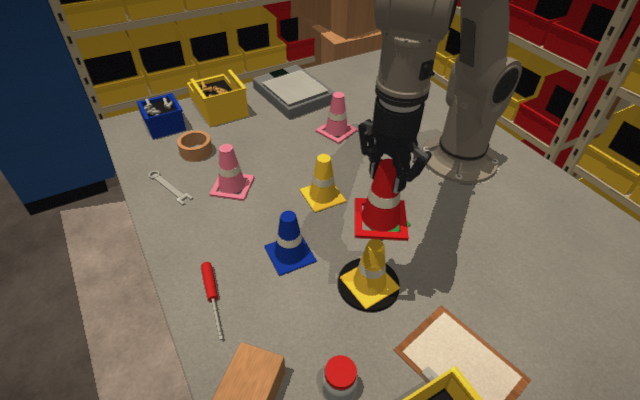

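Request:
drive_tool([
  {"dx":0.0012,"dy":-0.0004,"dz":0.01,"wx":0,"wy":0,"wz":0,"claw":0.03},
  {"dx":0,"dy":0,"dz":0.02,"wx":0,"wy":0,"wz":0,"claw":0.03},
  {"dx":0,"dy":0,"dz":0.02,"wx":0,"wy":0,"wz":0,"claw":0.03},
  {"dx":0,"dy":0,"dz":0.02,"wx":0,"wy":0,"wz":0,"claw":0.03},
  {"dx":0,"dy":0,"dz":0.02,"wx":0,"wy":0,"wz":0,"claw":0.03},
  {"dx":0,"dy":0,"dz":0.02,"wx":0,"wy":0,"wz":0,"claw":0.03},
  {"dx":0,"dy":0,"dz":0.015,"wx":0,"wy":0,"wz":0,"claw":0.03},
  {"dx":0,"dy":0,"dz":0.01,"wx":0,"wy":0,"wz":0,"claw":0.03},
  {"dx":0,"dy":0,"dz":0,"wx":0,"wy":0,"wz":0,"claw":0.03},
  {"dx":0,"dy":0,"dz":0,"wx":0,"wy":0,"wz":0,"claw":0.03},
])

```text
t: 7.82
eef_pos: [0.518, 0.2565, 0.214]
tool_rot: [-0.0, 0.991, 0.133, 0.001]
contact_force: [0.2, 0.6, -3.2]
gripper_width: 0.528
grasp_force: 41.0
```

Request:
drive_tool([
  {"dx":-0.0008,"dy":0.001,"dz":0.01,"wx":0,"wy":0,"wz":0,"claw":0.03},
  {"dx":0,"dy":0,"dz":0.01,"wx":0,"wy":0,"wz":0,"claw":0.03},
  {"dx":0,"dy":0,"dz":0.01,"wx":0,"wy":0,"wz":0,"claw":0.03},
  {"dx":0,"dy":0,"dz":0,"wx":0,"wy":0,"wz":0,"claw":0.03},
  {"dx":0,"dy":0,"dz":0,"wx":0,"wy":0,"wz":0,"claw":0.03},
])

```text
t: 8.45
eef_pos: [0.5172, 0.2552, 0.1833]
tool_rot: [-0.0, 0.991, 0.133, 0.0]
contact_force: [0.4, 0.2, -2.2]
gripper_width: 0.53
grasp_force: 41.0
```

```bash
python3 - <<'E'
from station import *
import cv2,numpy as np
from m import *
o=get_obs();g=np.array(o["eef_pos"]);print(g,o["tool_rot"],o["contact_force"])
for n in("scene","top"):
    p,d=read_camera(n);np.savez(f"{n}.npz",p=p,d=d,**{k:np.array(v) for k,v in calibration(n).items()})
    for c,b in(("red",g[2]-.1194),("yel",.012)): print(n,c,fit(n,c,[.517,.2545],b,.09)[:3])
p=np.load("scene.npz")["p"];cv2.imwrite("pics/scene4.png",cv2.resize(p[140:340,270:510,::-1],None,fx=3,fy=3))
E
```

```text
[0.51715913 0.2551722  0.18332632] [-7.49350617e-05  9.91112455e-01  1.33026670e-01  2.13794669e-05] [ 0.42586409  0.23609888 -2.21344887]
scene red (array([0.51631698, 0.25428438]), 801, np.float64(0.0009966043152716537))
scene yel (array([0.51684832, 0.25448001]), 65, np.float64(0.0009887026126531816))
top red (array([0.517 , 0.2545]), 0, 0)
top yel (array([0.517 , 0.2545]), 0, 0)
```

View pics/scene4.png

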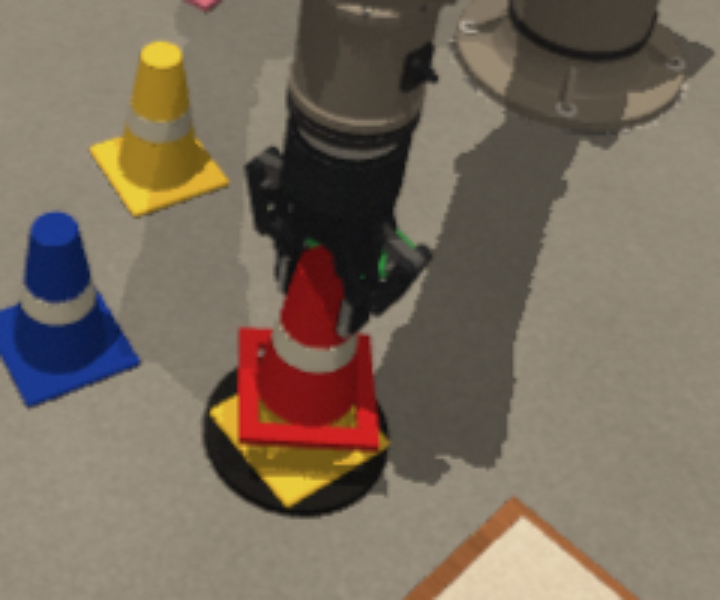

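The red cone is over the yellow one in line with it, foot about 11 mm above the nested height, and the yellow cone has not moved. I'll lower it the last few millimetres in small steps.

Request:
drive_tool([
  {"dx":0,"dy":0,"dz":0.003,"wx":0,"wy":0,"wz":0,"claw":0.03},
  {"dx":0,"dy":0,"dz":0.003,"wx":0,"wy":0,"wz":0,"claw":0.03},
  {"dx":0,"dy":0,"dz":0.002,"wx":0,"wy":0,"wz":0,"claw":0.03},
  {"dx":0,"dy":0,"dz":0,"wx":0,"wy":0,"wz":0,"claw":0.03},
  {"dx":0,"dy":0,"dz":0,"wx":0,"wy":0,"wz":0,"claw":0.03},
])

```text
t: 9.18
eef_pos: [0.5171, 0.2551, 0.1753]
tool_rot: [-0.0, 0.991, 0.133, 0.0]
contact_force: [0.7, -0.1, -2.6]
gripper_width: 0.533
grasp_force: 41.0
```

Request:
drive_tool([
  {"dx":0,"dy":0,"dz":0.001,"wx":0,"wy":0,"wz":0,"claw":0.03},
  {"dx":0,"dy":0,"dz":0.001,"wx":0,"wy":0,"wz":0,"claw":0.03},
  {"dx":0,"dy":0,"dz":0,"wx":0,"wy":0,"wz":0,"claw":0.03},
  {"dx":0,"dy":0,"dz":0,"wx":0,"wy":0,"wz":0,"claw":0.03},
])

```text
t: 9.68
eef_pos: [0.5171, 0.2549, 0.1733]
tool_rot: [0.0, 0.991, 0.133, -0.0]
contact_force: [0.3, 0.5, -2.2]
gripper_width: 0.531
grasp_force: 40.9
```

Not touching yet, about 1 mm to go; release here by opening slowly.

Request:
drive_tool([
  {"dx":0,"dy":0,"dz":0,"wx":0,"wy":0,"wz":0,"claw":0.048},
  {"dx":0,"dy":0,"dz":0,"wx":0,"wy":0,"wz":0,"claw":0.052},
  {"dx":0,"dy":0,"dz":0,"wx":0,"wy":0,"wz":0,"claw":0.06},
  {"dx":0,"dy":0,"dz":0,"wx":0,"wy":0,"wz":0,"claw":0.07},
  {"dx":0,"dy":0,"dz":0,"wx":0,"wy":0,"wz":0,"claw":0.085},
  {"dx":0,"dy":0,"dz":0,"wx":0,"wy":0,"wz":0,"claw":0.085},
  {"dx":0,"dy":0,"dz":0,"wx":0,"wy":0,"wz":0,"claw":0.085},
  {"dx":0,"dy":0,"dz":0,"wx":0,"wy":0,"wz":0,"claw":0.085},
])

```text
t: 10.68
eef_pos: [0.5171, 0.255, 0.1733]
tool_rot: [0.0, 0.991, 0.133, 0.0]
contact_force: [-1.1, 0.6, 0.4]
gripper_width: 0.993
grasp_force: 0.0
```

Request:
drive_tool([
  {"dx":0,"dy":0,"dz":-0.01,"wx":0,"wy":0,"wz":0,"claw":0.085},
  {"dx":0,"dy":0,"dz":-0.02,"wx":0,"wy":0,"wz":0,"claw":0.085},
  {"dx":0,"dy":0,"dz":-0.03,"wx":0,"wy":0,"wz":0,"claw":0.085},
  {"dx":0,"dy":0,"dz":-0.04,"wx":0,"wy":0,"wz":0,"claw":0.085},
  {"dx":0,"dy":0,"dz":-0.04,"wx":0,"wy":0,"wz":0,"claw":0.085},
  {"dx":0,"dy":0,"dz":-0.03,"wx":0,"wy":0,"wz":0,"claw":0.085},
  {"dx":0,"dy":0,"dz":0,"wx":0,"wy":0,"wz":0,"claw":0.085},
  {"dx":0,"dy":0,"dz":0,"wx":0,"wy":0,"wz":0,"claw":0.085},
])

```text
t: 11.68
eef_pos: [0.5168, 0.2548, 0.343]
tool_rot: [0.0, 0.991, 0.133, -0.0]
contact_force: [0.5, -0.5, 0.2]
gripper_width: 0.999
grasp_force: 0.0
```

```bash
python3 - <<'E'
from station import *
import cv2,numpy as np
from m import *
o=get_obs();print(o["t"],o["eef_pos"],o["contact_force"],o["grasp_force"],o["gripper_width"])
n="scene";p,d=read_camera(n);np.savez(f"{n}.npz",p=p,d=d,**{k:np.array(v) for k,v in calibration(n).items()})
for c,g,b in(("red",[.517,.2545],.053),("yel",[.517,.2545],.012),("yel",[.4617,-.058],0),("blue",[.635,.0825],0)): print(c,fit(n,c,g,b,.09))
cv2.imwrite("pics/scene5.png",cv2.resize(p[140:340,270:510,::-1],None,fx=3,fy=3))
E
```

```text
11.675 [0.51676    0.25475503 0.34296267] [ 0.532284   -0.48756734  0.19538538] 0.0 0.998836935659932
red (array([0.5163854 , 0.25408729]), 844, np.float64(0.0009508974077473807), array([0.51817432, 0.25728727, 0.19528324]), 251)
yel (array([0.51682004, 0.25449058]), 23, np.float64(0.0006196349574245737), array([0.48399731, 0.29197081, 0.62675035]), 2)
yel (array([ 0.46138952, -0.0589045 ]), 565, np.float64(0.0014910959679990923), array([ 0.46386209, -0.05408065,  0.1401226 ]), 130)
blue (array([0.63475792, 0.08177901]), 659, np.float64(0.001116344953425659), array([0.63632153, 0.08620886, 0.14027136]), 181)
```

View pics/scene5.png

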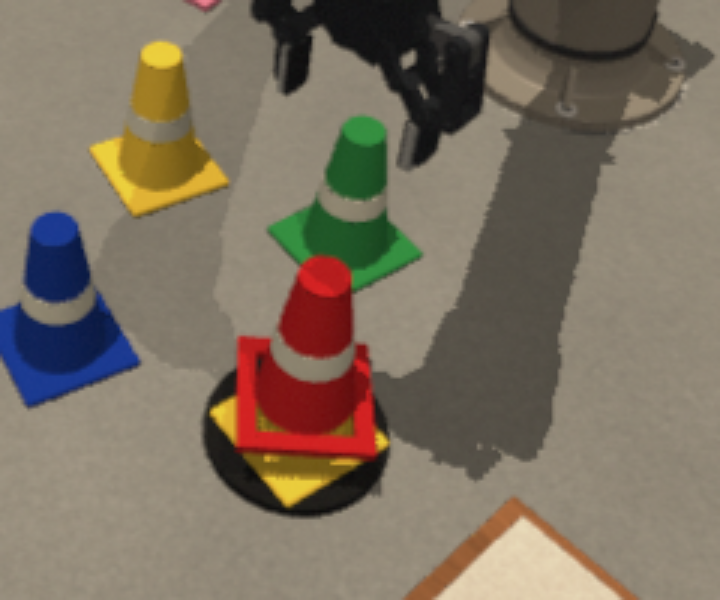

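The red cone stands nested and upright, its top at (325,275) in the crop. Its top is at about 0.195 m, some 43 mm above the yellow cone's top, and the other cones haven't moved.

```bash
python3 -c "
from station import *
print(hand_in())"
```

```text
the job is handed in; nothing more can be done
None
```

The red cone is nested upright on the yellow cone on the pad, released without being pressed down, with the other cones where they were; I handed the job in shortly after 11.7 s on the robot's clock, and it gave no verdict back.

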